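Slide a rack plate out over the edge of the fitting stand

TASK

On the low wooden stand, push the aluminium plate with the two slots, using your fingertips, so that it slides out over the stand's open front edge until its slotted end overhangs by 35 mm, square to the edge and with both slots clear for the bolts to go in from below. Keep it flat on the board: do not pick it up or tip it. Leave the other plate and everything else where they are.

Things in the scene. Friction and masses are not known exactly. Their poses are not given: they have to be found in the camera images.
- stand: Low dark wooden stand fixed to the counter: board 300 (x) by 400 mm (y) on two runners, top 60 mm above the counter. Origin on the counter; board from x = -160 to +140 mm. +x points away from the robot (within 30 degrees) to the open front edge; a bright steel stop strip 8 mm high lies along the back edge, its inner face at x = -148 mm.
- stand_edge (a point): Middle of the stand's open front edge, on its top surface; x points straight out over the edge, y along the edge, z up.
- rack_plate: To slide: loose bare aluminium plate 150 (x) by 100 (y) by 6 mm, about 0.24 kg, flat on the stand's left or right half, a little askew. Two slots (14 by 26 mm, centred at x = 57, y = +-28 mm) near its +x end, which faces the open edge. Origin: centre of underside. Back end at x = -75 mm, at first 40 mm or more clear of the stop strip. It stops when no longer pushed.
- slotted_end (a point): Middle of the lower edge of that plate's slotted end (x = +75 mm on the plate); x points straight out of that end.
- other_plate: Not to be moved: loose bare aluminium plate 130 mm (x) by 100 mm (y), 6 mm thick, with one round 50 mm hole in its middle, in the other half of the stand. Origin at the centre of the underside.
- bushing: Not to be moved: small steel flanged bushing, 28 mm across, 34 mm tall, standing on the stand between the plates, toward the open edge. Origin under its centre.
- dropper: Not to be moved: small white bottle, 26 mm across, 52 mm tall, standing on the stand between the plates, toward the back. Origin under its centre.
- carton: Not to be moved: cardboard box 120 x 90 x 60 mm on the counter to the right of the stand. Origin under its centre.
- small_carton: Not to be moved: cardboard box 70 x 60 x 50 mm on the counter, to the right. Origin under its centre.
- tape: Not to be moved: roll of clear tape, 100 mm across, 45 mm tall, lying on the counter to the left. Origin under its centre.
- spanner: Not to be moved: steel spanner about 190 mm long, lying on the counter to the left. Origin on its underside, near its middle.
Mind the look-alikes: they are no part of the job. What is shaped like the rack_plate but green or red is not meant.

How it is judged:
At the end, for the whole second after the job is handed in: Slotted end 35 mm (within 9 mm) out past the open front edge at its middle; plate square to the edge within 8 degrees, flat and still, its centre within 155 mm sideways of the middle of the edge; other plate within 15 mm and all other things within 20 mm of where they were (x of slotted_end in the frame of stand_edge between 0.026 and 0.044 m and angle between the x axis of rack_plate and the x axis of stand, either way round below 0.14 rad and y of rack_plate in the frame of stand_edge between -0.155 and 0.155 m and z of rack_plate in the frame of stand_edge between -0.004 and 0.004 m and angle between rack_plate's own z axis and vertical below 0.04 rad and linear speed of rack_plate below 0.01 m/s and distance of other_plate from where it was at the start of the episode below 0.015 m and distance of each of bushing, dropper, carton, small_carton, tape, spanner from where it was at the start of the episode below 0.02 m); the robot touches nothing.
It fails at once if the slotted plate is lifted or tipped up off the stand (z of rack_plate in the frame of stand_edge above 0.012 m or angle between rack_plate's own z axis and vertical above 0.15 rad).
It fails at once if the slotted plate falls off the stand (z of rack_plate in the frame of stand_edge below -0.02 m).
It fails at once if the other plate is moved by more than 15 mm (distance of other_plate from where it was at the start of the episode above 0.015 m).
It fails at once if another thing on the stand or counter is moved by more than 20 mm (distance of any of bushing, dropper, carton, small_carton, tape, spanner from where it was at the start of the episode above 0.02 m).
It also fails if it takes over 40 s, if anything falls off the work surface, if the arm or the gripper's body presses on something with over 40 N, if the wrist force passes 120 N, or if a joint passes its speed limit or range.

ROBOT

A 6-joint arm with a two-finger parallel gripper is mounted at the origin on the work surface. World frame = base frame: x ahead of the robot, y to its left, z up, the work surface at z = 0. Lengths are in m, angles in rad, forces in N, time in s.
With the tool pointing down it reaches from about 0.3 to 0.775 m from the base axis. Payload 14.6 kg.
Tool frame: the origin (TCP) lies on the mounting face of the last link; the fingertips stand 199 mm ahead of it and the grasp point (between the pads) lies 180 mm ahead of it; z points along the fingers, y is the direction in which the jaws open and shut (so a half turn about z gives the same grasp; the last joint's range is limited). The gripper opens to 94 mm and grips with 3 to 60 N. Pads are 16 mm wide; open, the fingers measure 119 mm over their backs; the gripper's body (75 mm by 177 mm) begins 78 mm behind the grasp point.
Start: joints at [-1.332, 0.3, 1.521, -0, 1.321, -0.067], TCP at [0.166, -0.524, 0.405] pointing down, gripper open.
Joint ranges: [-3.03, 3.03], [-0.79, 2.21], [0.23, 2.52], [-1.04, 4.18], [0, 3.07], [-2.55, 2.55]. Speed limits (rad/s): [2.22, 2.22, 2.57, 3.14, 3.14, 3.14].

INTERFACE

Orientations are given as [roll, pitch, yaw] about the fixed x, y, z axes, in that order (R = Rz(yaw) Ry(pitch) Rx(roll)).
In Python, from station import sensors, vision, job gives the robot as it stands. The module is installed in compiled form; this text tells all that it offers.
- The arm moves only by the tool arm_command, never from a script. Its argument "plan" is one flat list of numbers, 5 for each row, row after row: the closure, from -1 (fully open) to 1 (shut), so that 0 is half open, then the shift along the world's x, y, z scaled (see below), then the turn about the world's z scaled (see below). A call has 1 to 20 rows; each row is the pose to reach, as a shift and turn from the pose commanded when the call began; what a row does not reach only later rows make up. The controller multiplies each number of a shift by 400 mm and each number of a turn by 120 degrees. A row lasts 1/10 s, in which the tool goes at most 50 mm and 8.59 degrees, less where a joint would pass 70% of its speed; a pose out of reach is approached as far as the arm can. A call with a number of a shift or a turn outside -1 to 1 is refused whole. A call with a gripper value outside its range is refused whole. The fingers move at their own pace and stop on an object; "newtons" is the grip in N (left out, the last holds). Time passes only in rows, so rows that repeat a pose let the fingers close. It gives the time, the measured TCP pose, the force and the opening at its end, in the units of the state.
- sensors.get_obs(): the state, without advancing time (a new reading comes with each control period).
- vision.camera(name): name is "scene" or "side" or "wrist"; returns the picture (400x640x3 uint8, blue, green, red); there is no depth.
- vision.camera_params(name): a dict with "intrinsics" (3x3 intrinsics, pixels), "rvec" (rotation vector, rad) and "tvec" (3), from world to camera coordinates, as OpenCV has them. Camera axes: x right, y down, z forward; pixel columns grow to the right and rows downward; lengths in m; the calibration is good to about 2 mm. A picture is of the moment at which its call begins: read the wrist's pose just before it. camera_params takes no time and is no camera call; for the wrist camera it gives the pose at the moment of the call.
- job.hand_in(): hands the job in, once; it reports no verdict.
Trained networks look in the newest picture that a camera, given by its name, has taken for a name from the list of things; names that differ only in an ending like _2 or _b are one class to them, and where a whole thing is asked for, a point or a joint stands for the part that bears it (a point fixed in the world has none). Each returns a list of dicts, best first, with "confidence" (0 to 1); they miss things now and then, are a little off and sometimes report something else, mostly with a low value. They report only what shows in the picture. A call takes as long as a camera call. They do not tell look-alikes from the thing itself.
- vision.search_frame(name, camera): "at" ([row, column] in pixels, amid what is visible of it).
- vision.silhouettes(name, camera): "mask" (400x640 bool, what is visible of it) and "at" ([row, column] in pixels, amid what is visible of it).
- vision.pinpoint(name, camera): "at" ([row, column] in pixels: a listed point, or the origin of a listed thing).
The state is a dict: "time_s": time; "qpos": joint angles; "joint_vel": joint speeds; "tau": joint torques, N m; "ee_pos": TCP position; "eef_rot": TCP orientation; "force": force on the tool from outside, world axes, zero at the start; "moment": the same for the moment, N m; "grip_width": finger opening in m.
Only numpy, scipy, OpenCV 4.12 (cv2) and the standard library are available. Lean on these libraries where they do the work, as an engineer would, in place of code of your own. Each camera call takes 0.05 s, during which the arm holds its last target.

## Working session

There is one attempt and no reset: what is moved stays moved. The work goes in short steps, Python scripts to look and compute and a tool call to move; the robot and the scene stay as the last step left them, time stands still between calls to the robot, and variables do not carry over. Pictures are saved under pics/ and viewed, and the job is handed in when it is done.

Besides the shell and the picture viewer there is one more tool, called after ">>>" as name(argument=value, ...) on one line, values as JSON. arm_command: Moves the arm, as the interface text tells. Its arguments: {"type":"object","properties":{"plan":{"type":"array"},"newtons":{"type":"number"}},"required":["plan"]}

```bash
mkdir -p pics; cat > h.py <<'E'
import numpy as np, cv2
from station import sensors, vision, job
def P(c):
    p=vision.camera_params(c); K=np.array(p['intrinsics'],float); R=cv2.Rodrigues(np.array(p['rvec'],float))[0]; t=np.array(p['tvec'],float).ravel(); return K,R,t
def ray(c,at,z,par=None):
    K,R,t=par or P(c); d=R.T@np.linalg.inv(K)@np.array([at[1],at[0],1.]); o=-R.T@t
    return o+d*(z-o[2])/d[2]
def proj(c,X,par=None):
    K,R,t=par or P(c); x=K@(R@np.array(X,float)+t); return x[1]/x[2],x[0]/x[2]
E
python3 - <<'E'
from h import *
o=sensors.get_obs(); print(o['time_s'],o['ee_pos'],o['eef_rot'],o['grip_width'])
for c in ['scene','side','wrist']:
    im=vision.camera(c); cv2.imwrite(f'pics/{c}0.png',im); K,R,t=P(c); print(c,K[0,0],-R.T@t, R[2])
    if c!='wrist':
        for n in ['rack_plate','slotted_end','stand_edge','other_plate','bushing','dropper']:
            for r in vision.pinpoint(n,c)[:3]: print(c,n,np.round(r['at']),round(r['confidence'],2),np.round(ray(c,r['at'],.06),3))
print(sensors.get_obs()['time_s'])
E
```

```text
0.0 [ 0.16556825 -0.5244645   0.40406965] [-3.14043769e+00 -9.78637549e-05  3.05764683e-01] 0.09385702918982106
scene 456.5475350488581 [ 1.12238793 -0.52465682  1.00745509] [-0.52716303  0.42945064 -0.73326072]
scene rack_plate [178. 350.] 0.97 [0.429 0.179 0.06 ]
scene rack_plate [219. 437.] 0.96 [0.701 0.249 0.06 ]
scene rack_plate [247. 369.] 0.92 [0.651 0.04  0.06 ]
scene slotted_end [208. 460.] 0.89 [0.717 0.33  0.06 ]
scene slotted_end [124. 336.] 0.88 [0.208 0.321 0.06 ]
scene slotted_end [271. 381.] 0.7 [0.723 0.01  0.06 ]
scene stand_edge [294. 341.] 0.81 [ 0.707 -0.108  0.06 ]
scene other_plate [249. 288.] 0.9 [ 0.518 -0.123  0.06 ]
scene bushing [274. 335.] 0.59 [ 0.655 -0.084  0.06 ]
scene bushing [261. 330.] 0.44 [ 0.618 -0.065  0.06 ]
scene dropper [238. 325.] 0.7 [ 0.552 -0.027  0.06 ]
side 363.1653253966161 [0.34350972 1.04726544 0.94765118] [ 0.09676309 -0.76030417 -0.6423196 ]
side rack_plate [267. 338.] 0.98 [0.384 0.305 0.06 ]
side rack_plate [272. 252.] 0.93 [0.651 0.353 0.06 ]
side rack_plate [205. 278.] 0.86 [0.632 0.031 0.06 ]
side slotted_end [288. 239.] 0.77 [0.672 0.416 0.06 ]
side slotted_end [306. 415.] 0.67 [0.158 0.425 0.06 ]
side slotted_end [201. 263.] 0.66 [0.698 0.009 0.06 ]
side stand_edge [183. 270.] 0.76 [ 0.694 -0.101  0.06 ]
side other_plate [185. 315.] 0.7 [ 0.512 -0.105  0.06 ]
side other_plate [201. 259.] 0.35 [0.713 0.012 0.06 ]
side bushing [208. 300.] 0.48 [0.55 0.04 0.06]
side dropper [199. 302.] 0.64 [ 0.55  -0.014  0.06 ]
side dropper [201. 259.] 0.37 [0.711 0.014 0.06 ]
wrist 327.06668343791745 [ 0.24330238 -0.50059232  0.38453024] [-0.26492154 -0.08324731 -0.9606698 ]
0.75
```

View pics/scene0.png

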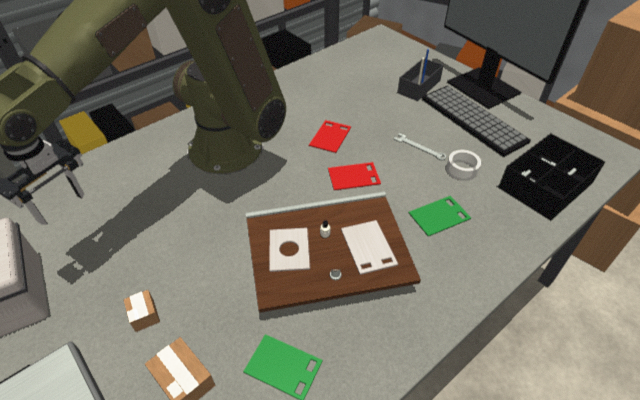

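View pics/side0.png

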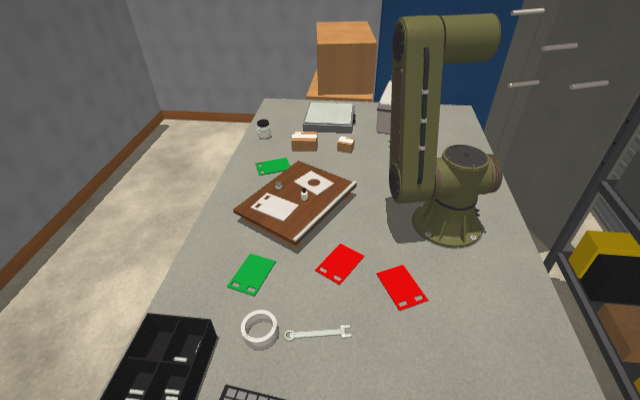

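The scene view shows the bare rack plate at about (247,369) on the stand's far half, with its slots toward the front edge (260,309)-(419,283). The perforated other plate is at (249,288), with the bottle and bushing between them. The red and green plates are decoys. Next I'll measure the corners.

```bash
python3 - <<'E'
import cv2
a=cv2.imread('pics/scene0.png')[180:320,235:435]; b=cv2.imread('pics/side0.png')[155:250,225:365]
cv2.imwrite('pics/sc_c.png',cv2.resize(a,None,fx=4,fy=4,interpolation=cv2.INTER_CUBIC))
cv2.imwrite('pics/si_c.png',cv2.resize(b,None,fx=5.7,fy=5.7,interpolation=cv2.INTER_CUBIC))
E
```

```text
(no output)
```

View pics/sc_c.png

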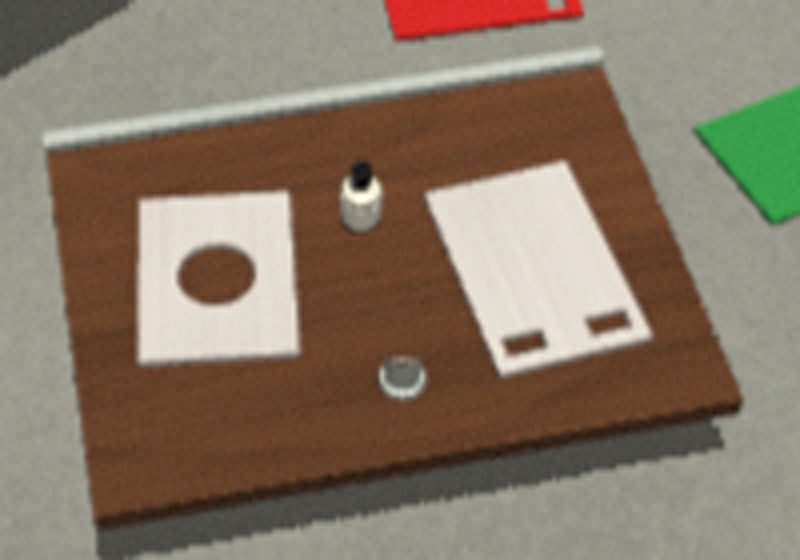

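View pics/si_c.png

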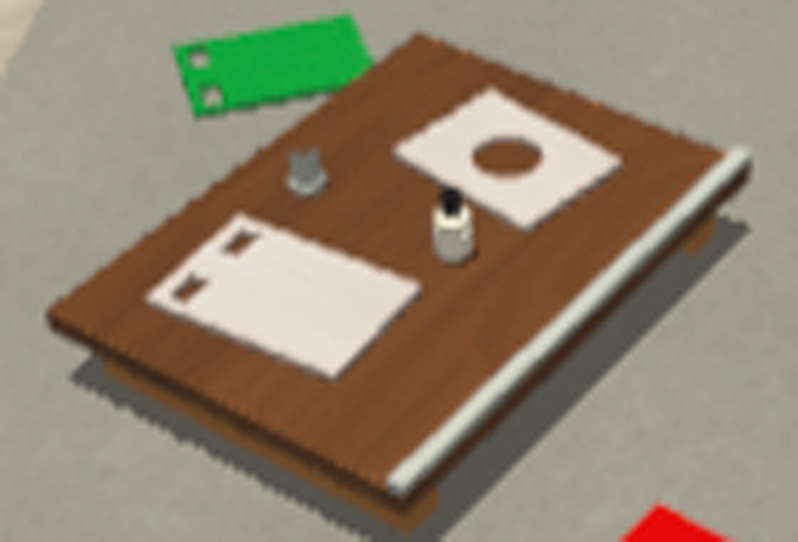

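```bash
python3 - <<'E'
from h import *
S=lambda x,y:(180+(y+.5)/4-.5,235+(x+.5)/4-.5)
D=lambda x,y:(155+(y+.5)/5.7-.5,225+(x+.5)/5.7-.5)
def tri(a,b):
    A=[]
    for c,at in(('scene',a),('side',b)):
        K,R,t=P(c);M=K@np.c_[R,t];A+=[at[1]*M[2]-M[0],at[0]*M[2]-M[1]]
    v=np.linalg.svd(np.array(A))[2][-1];return v[:3]/v[3]
pl={'BR':(S(427,192),D(421,288)),'BL':(S(567,161),D(334,378)),'FL':(S(652,338),D(147,299)),'FR':(S(500,377),D(243,213))}
st={'FR':(S(98,520),D(420,33)),'FL':(S(741,402),D(49,315))}
for z,d in((.066,pl),(.06,st)):
  Q={}
  for k,(a,b) in d.items():
    p=ray('scene',a,z);q=ray('side',b,z);Q[k]=(p+q)/2;print(k,p.round(4),q.round(4),tri(a,b).round(4))
  if 'BR' in Q:
    f=(Q['FR']+Q['FL'])/2;b=(Q['BR']+Q['BL'])/2;print('plate ax',f-b,np.degrees(np.arctan2(*(f-b)[1::-1])),'ctr',(f+b)/2,np.linalg.norm(f-b))
    w=Q['FL']-Q['FR'];print('from ends',np.degrees(np.arctan2(-w[0],w[1])),np.linalg.norm(w))
  else:
    w=Q['FL']-Q['FR'];print('stand yaw',np.degrees(np.arctan2(-w[0],w[1])),np.linalg.norm(w),(Q['FL']+Q['FR'])/2)
print(sensors.get_obs()['qpos'])
E
```

```text
BR [0.5583 0.0258 0.066 ] [0.5563 0.0291 0.066 ] [0.557 0.027 0.064]
BL [0.5997 0.1166 0.066 ] [0.5966 0.1204 0.066 ] [0.5978 0.1182 0.0635]
FL [0.7375 0.053  0.066 ] [0.7334 0.058  0.066 ] [0.7356 0.0548 0.0627]
FR [ 0.6972 -0.0394  0.066 ] [ 0.6912 -0.0374  0.066 ] [ 0.6944 -0.0387  0.0634]
plate ax [ 0.13711074 -0.06445088  0.        ] -25.176548496146925 ctr [0.64625765 0.04077648 0.066     ] 0.15150337056858315
from ends -23.728124144374984 0.10256336546897007
FR [ 0.6149 -0.2839  0.06  ] [ 0.6076 -0.2789  0.06  ] [ 0.6109 -0.2833  0.0555]
FL [0.8028 0.0631 0.06  ] [0.7959 0.0733 0.06  ] [0.8001 0.0668 0.0536]
stand yaw -28.281696431925837 0.39699259204015364 [ 0.70532485 -0.10658728  0.06      ]
[-1.33158774e+00  2.99882862e-01  1.52101475e+00  3.58587836e-05
  1.32071108e+00 -6.66119831e-02]
```

>>> arm_command(plan=[0, 0.625, 1.0, 0, -0.2, 0, 0.625, 1.0, 0, -0.2, 0, 0.625, 1.0, 0, -0.2, 0, 0.625, 1.0, 0, -0.2, 0, 0.625, 1.0, 0, -0.2, 0, 0.625, 1.0, 0, -0.2, 0, 0.625, 1.0, 0, -0.2, 0, 0.625, 1.0, 0, -0.2, 0, 0.625, 1.0, 0, -0.2, 0, 0.625, 1.0, 0, -0.2, 0, 0.625, 1.0, 0, -0.2])

```text
time_s: 1.85
ee_pos: [0.4166, -0.1223, 0.4047]
eef_rot: [-3.141, -0.0, -0.109]
force: [0.8, -0.7, -0.6]
grip_width: 0.0469
```

>>> arm_command(plan=[0, 0.323, 0.531, 0, -0.183, 0, 0.323, 0.531, 0, -0.183, 0, 0.323, 0.531, 0, -0.183, 0, 0.323, 0.531, 0, -0.183, 0, 0.323, 0.531, 0, -0.183, 0, 0.323, 0.531, 0, -0.183, 0, 0.323, 0.531, 0, -0.183, 0, 0.323, 0.531, 0, -0.183])

```text
time_s: 2.65
ee_pos: [0.5445, 0.0867, 0.4045]
eef_rot: [3.141, 0.0, -0.497]
force: [-0.1, 0.2, -0.1]
grip_width: 0.0471
```

```bash
python3 - <<'E'
from h import *
o=sensors.get_obs(); print(o['time_s'],o['ee_pos'],o['eef_rot'],o['qpos'])
im=vision.camera('wrist'); K,R,t=P('wrist'); np.savez('w1.npz',K=K,R=R,t=t); print(-R.T@t)
cv2.imwrite('pics/w1.png',im); cv2.imwrite('pics/w1b.png',cv2.resize(im,(800,500),interpolation=cv2.INTER_CUBIC))
E
```

```text
2.65 [0.54450512 0.08674652 0.40449124] [ 3.14105980e+00  3.01860364e-04 -4.96893082e-01] [ 9.15919803e-02  3.03185613e-01  1.51710143e+00 -2.84420577e-04
  1.32185249e+00  2.15935146e+00]
[0.61603549 0.04710065 0.38458166]
```

View pics/w1b.png

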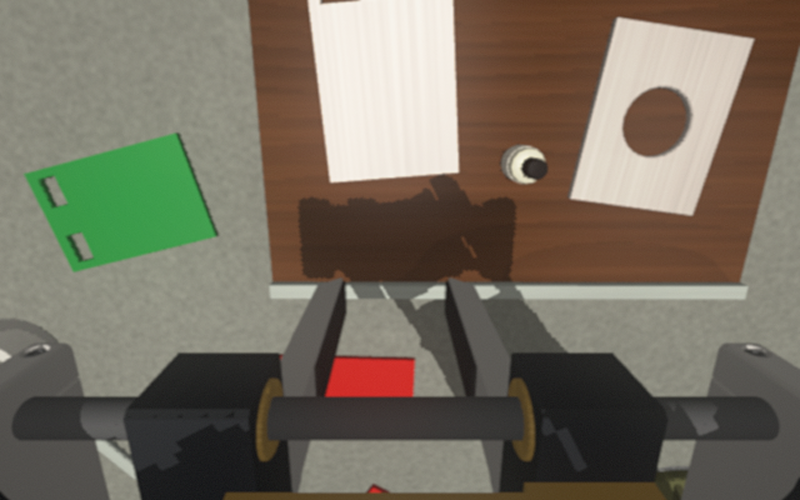

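The wrist view shows the plate's back end from (182,330) to (172,459) in the 800x500 picture. The steel strip along row 285 is level, so the tool is square to the stand.

```bash
python3 - <<'E'
from h import *
d=np.load('w1.npz');par=(d['K'],d['R'],d['t'])
f=lambda x,y,z:ray('',((y+.5)*.8-.5,(x+.5)*.8-.5),z,par)
L=f(330,182,.066);R=f(459,172,.066);print('BL',L,'BR',R,np.linalg.norm(L-R))
w=L-R;print('plate yaw',np.degrees(np.arctan2(-w[0],w[1])),'mid',(L+R)/2)
a=f(271,285,.068);b=f(747,284,.068);w=a-b;print('strip',a,b,np.linalg.norm(w),np.degrees(np.arctan2(-w[0],w[1])))
yaw=np.arctan2(-w[0],w[1]);n=np.array([np.cos(yaw),np.sin(yaw),0]);t=np.array([-n[1],n[0],0])
m=(L+R)/2;print('back x from strip inner',n@(m-(a+b)/2),'lat',t@(m-(a+b)/2))
o=sensors.get_obs()['ee_pos'];print('tcp x from strip',n@(o-(a+b)/2),'lat',t@(o-(a+b)/2),n,t)
E
```

```text
BL [0.5986843  0.11454359 0.066     ] BR [0.55759138 0.02262834 0.066     ] 0.10068288113950302
plate yaw -24.088175715573023 mid [0.57813784 0.06858596 0.066     ]
strip [0.54844366 0.20186254 0.068     ] [ 0.35979698 -0.14734247  0.068     ] 0.3969026449312157 -28.37869666168057
back x from strip inner 0.08947166099081248 lat 0.09530476591028571
tcp x from strip 0.05129792299782139 lat 0.09499707286434264 [ 0.87982536 -0.47529711  0.        ] [0.47529711 0.87982536 0.        ]
```

>>> arm_command(plan=[0, 0, 0, -0.1, 0, 0, 0, 0, -0.2, 0, 0, 0, 0, -0.28, 0, 0, 0, 0, -0.32, 0, 0, 0, 0, -0.345, 0, 0, 0, 0, -0.355, 0, 0, 0, 0, -0.355, 0, 0, 0, 0, -0.355, 0])

```text
time_s: 3.5
ee_pos: [0.5449, 0.0877, 0.2637]
eef_rot: [-3.141, -0.001, -0.497]
force: [0.5, -0.1, -0.1]
grip_width: 0.047
```

```bash
python3 - <<'E'
from h import *
o=sensors.get_obs(); print(o['time_s'],o['ee_pos'],o['eef_rot'],o['force'])
im=vision.camera('wrist'); K,R,t=P('wrist'); np.savez('w2.npz',K=K,R=R,t=t)
cv2.imwrite('pics/w2b.png',cv2.resize(im,(800,500),interpolation=cv2.INTER_CUBIC))
E
```

```text
3.5 [0.54493786 0.08768509 0.26367791] [-3.14075707e+00 -1.30294059e-03 -4.96621578e-01] [ 0.5394239  -0.10158948 -0.0919749 ]
```

View pics/w2b.png

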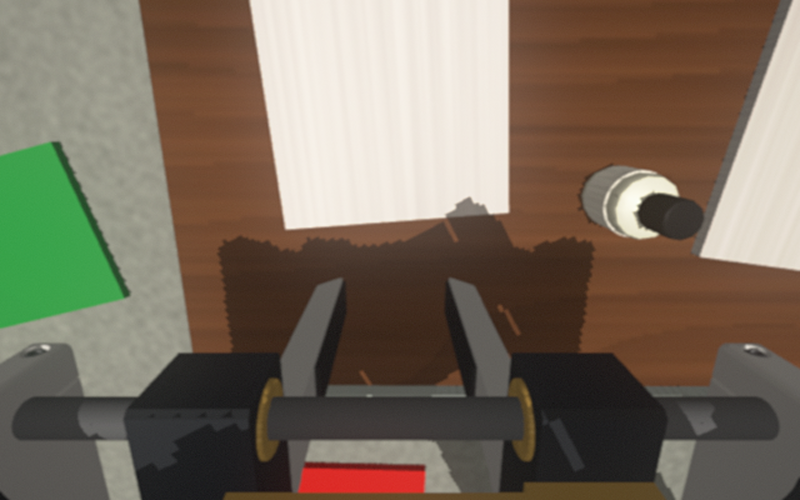

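The fingertips are at z ≈ 0.0647, so I'll lower them about 2.5 mm and push most of the way at a slow pace.

>>> arm_command(plan=[0, 0, 0, -0.007, 0, 0, 0, 0, -0.007, 0, 0, 0.022, -0.0119, -0.007, 0, 0, 0.044, -0.0238, -0.007, 0, 0, 0.057, -0.031, -0.007, 0, 0, 0.07, -0.038, -0.007, 0, 0, 0.084, -0.045, -0.007, 0, 0, 0.097, -0.052, -0.007, 0, 0, 0.11, -0.059, -0.007, 0, 0, 0.123, -0.067, -0.007, 0, 0, 0.136, -0.074, -0.007, 0, 0, 0.15, -0.081, -0.007, 0, 0, 0.163, -0.088, -0.007, 0, 0, 0.176, -0.095, -0.007, 0, 0, 0.189, -0.102, -0.007, 0, 0, 0.2, -0.108, -0.007, 0, 0, 0.209, -0.113, -0.007, 0, 0, 0.209, -0.113, -0.007, 0])

```text
time_s: 5.35
ee_pos: [0.6287, 0.0424, 0.2598]
eef_rot: [-3.141, -0.0, -0.497]
force: [-0.7, -0.4, -0.0]
grip_width: 0.0468
```

```bash
python3 - <<'E'
from h import *
o=sensors.get_obs(); print(o['time_s'],o['ee_pos'],o['eef_rot'],o['force'])
im=vision.camera('wrist'); K,R,t=P('wrist'); np.savez('w3.npz',K=K,R=R,t=t)
cv2.imwrite('pics/w3b.png',cv2.resize(im,(800,500),interpolation=cv2.INTER_CUBIC))
im=vision.camera('scene'); cv2.imwrite('pics/s3.png',im); cv2.imwrite('pics/s3b.png',cv2.resize(im[180:320,235:435],None,fx=4,fy=4,interpolation=cv2.INTER_CUBIC))
E
```

```text
5.35 [0.62874433 0.04242047 0.25981873] [-3.14147202e+00 -4.00721347e-04 -4.96623126e-01] [-0.6735184  -0.41440221 -0.04461209]
```

View pics/w3b.png

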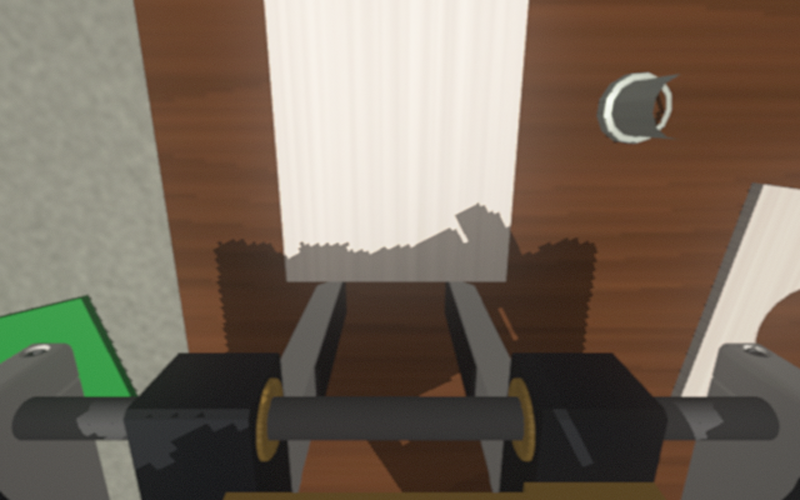

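View pics/s3b.png

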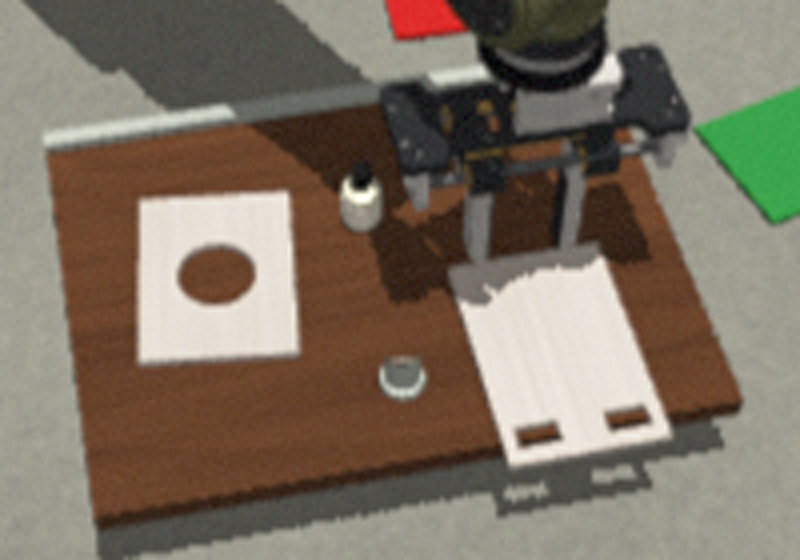

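```bash
python3 - <<'E'
from h import *
S=lambda x,y:(180+(y+.5)/4-.5,235+(x+.5)/4-.5)
n=np.array([0.8798,-0.4753,0])
e=[ray('scene',S(*p),.06) for p in((98,520),(741,402))]
w=e[1]-e[0];ys=np.degrees(np.arctan2(-w[0],w[1]));print('stand yaw scene',ys)
p=[ray('scene',S(*p),.066) for p in((511,467),(672,437),(599,244),(449,268))]
w=p[1]-p[0];print('plate yaw',np.degrees(np.arctan2(-w[0],w[1])),np.linalg.norm(w))
ny=np.array([np.cos(np.radians(ys)),np.sin(np.radians(ys)),0])
print('overhang scene',ny@((p[0]+p[1])/2-(e[0]+e[1])/2), 'len',ny@((p[0]+p[1]-p[2]-p[3])/2))
d=np.load('w3.npz');par=(d['K'],d['R'],d['t'])
f=lambda x,y,z:ray('',((y+.5)*.8-.5,(x+.5)*.8-.5),z,par)
b=[f(287,282,.066),f(507,281,.066)];w=b[0]-b[1];print('wrist plate yaw',np.degrees(np.arctan2(-w[0],w[1])),np.linalg.norm(w))
strip=(np.array([.54844,.20186,0])+[.3598,-.14734,0])/2
B=n@((b[0]+b[1])/2-strip);print('back from strip',B,'overhang',B+.150-.288,'fingertip face offset',B-n@(sensors.get_obs()['ee_pos']-strip))
E
```

```text
stand yaw scene -28.437351347467082
plate yaw -28.364518102327505 0.09964588020683991
overhang scene 0.018574382497653228 len 0.1501780437040229
wrist plate yaw -28.157778715297137 0.10045670571267457
back from strip 0.15656949376945228 overhang 0.018569493769452328 fingertip face offset 0.010581157862374319
```

Both views give 18.6 mm of overhang with the plate square, so I'll push 16.4 mm more.

>>> arm_command(plan=[0, 0.01, -0.0054, 0, 0, 0, 0.02, -0.0108, 0, 0, 0, 0.029, -0.0157, 0, 0, 0, 0.036, -0.0195, 0, 0, 0, 0.036, -0.0195, 0, 0, 0, 0.036, -0.0195, 0, 0])

```text
time_s: 6.05
ee_pos: [0.6428, 0.0348, 0.2598]
eef_rot: [-3.142, -0.0, -0.496]
force: [0.1, 0.5, 0.5]
grip_width: 0.0466
```

>>> arm_command(plan=[0, -0.03, 0.0162, 0, 0, 0, -0.06, 0.0325, 0, 0, 0, -0.06, 0.0325, 0.1, 0, 0, -0.06, 0.0325, 0.2, 0, 0, -0.06, 0.0325, 0.3, 0, 0, -0.06, 0.0325, 0.36, 0, 0, -0.06, 0.0325, 0.36, 0])

```text
time_s: 6.75
ee_pos: [0.6187, 0.048, 0.4079]
eef_rot: [-3.138, -0.006, -0.496]
force: [0.2, 0.0, -0.5]
grip_width: 0.0469
```

```bash
python3 - <<'E'
from h import *
o=sensors.get_obs(); print(o['time_s'],o['ee_pos'],o['eef_rot'],o['force'])
im=vision.camera('wrist'); K,R,t=P('wrist'); np.savez('w4.npz',K=K,R=R,t=t)
cv2.imwrite('pics/w4b.png',cv2.resize(im,(800,500),interpolation=cv2.INTER_CUBIC))
im=vision.camera('scene'); cv2.imwrite('pics/s4b.png',cv2.resize(im[180:320,235:435],None,fx=4,fy=4,interpolation=cv2.INTER_CUBIC))
im=vision.camera('side'); cv2.imwrite('pics/d4b.png',cv2.resize(im[155:250,225:365],None,fx=5.7,fy=5.7,interpolation=cv2.INTER_CUBIC))
E
```

```text
6.75 [0.61865751 0.0480017  0.40792996] [-3.13841527 -0.00573337 -0.49625229] [ 0.22905087  0.02061463 -0.4956365 ]
```

View pics/w4b.png

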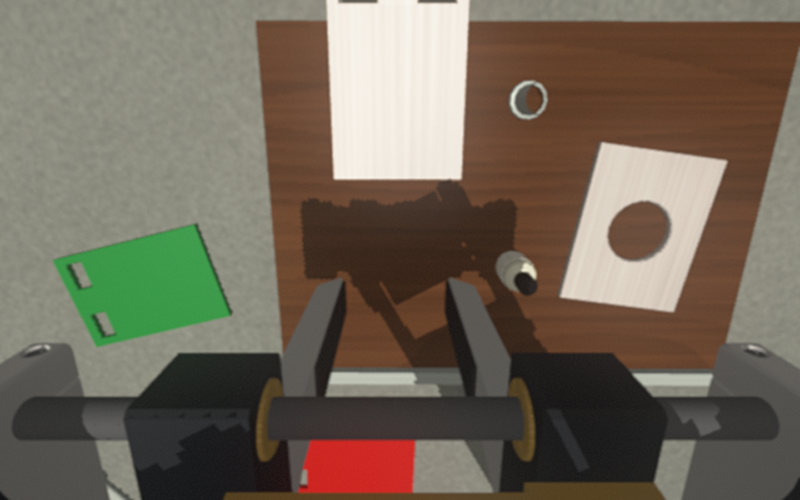

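View pics/s4b.png

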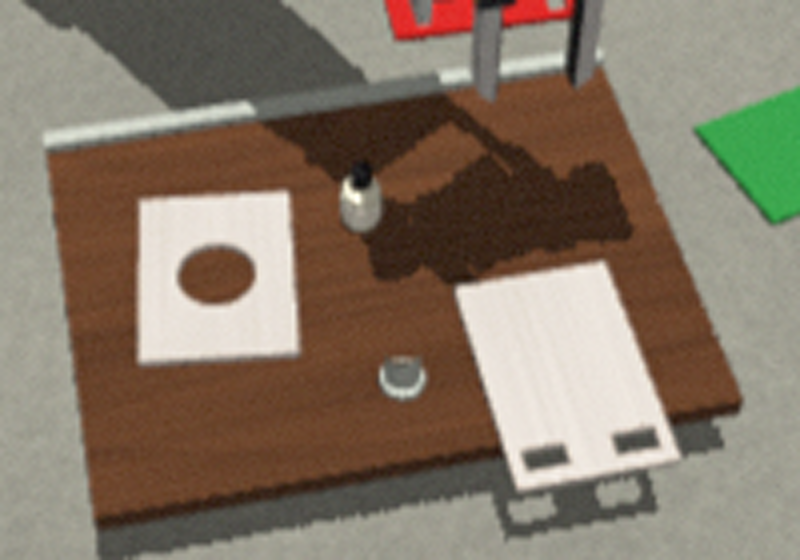

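View pics/d4b.png

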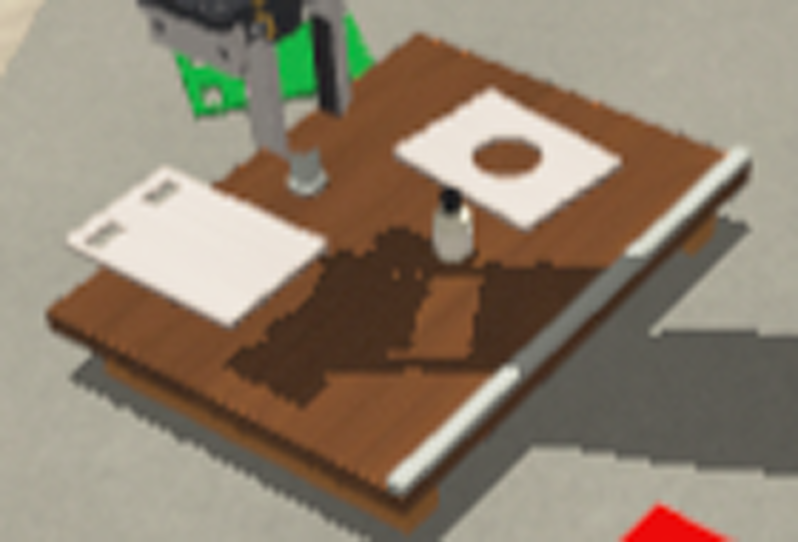

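```bash
python3 - <<'E'
from h import *
S=lambda x,y:(180+(y+.5)/4-.5,235+(x+.5)/4-.5)
D=lambda x,y:(155+(y+.5)/5.7-.5,225+(x+.5)/5.7-.5)
def rep(nm,e,p):
    w=e[1]-e[0];a=np.arctan2(-w[0],w[1]);n=np.array([np.cos(a),np.sin(a),0]);t=np.array([-n[1],n[0],0]);m=(p[0]+p[1])/2
    v=p[1]-p[0];print(nm,'dyaw',np.degrees(np.arctan2(-v[0],v[1])-a),'x',n@(m-e[0]),'lat from right end',t@(m-e[0]),np.linalg.norm(v))
r=lambda c,g,z,*ps:[ray(c,g(*p),z) for p in ps]
rep('scene front',r('scene',S,.06,(98,520),(741,402)),r('scene',S,.066,(521,491),(681,459)))
rep('side front',r('side',D,.06,(420,33),(49,315)),r('side',D,.066,(167,165),(66,240)))
d=np.load('w4.npz');par=(d['K'],d['R'],d['t'])
f=lambda x,y,z:ray('',((y+.5)*.8-.5,(x+.5)*.8-.5),z,par)
rep('wrist back (+150)',[f(790,22,.06),f(258,22,.06)],[f(462,179,.066),f(333,180,.066)])
E
```

```text
scene front dyaw 0.7857546715094349 x 0.03473381438158443 lat from right end 0.2943497549310875 0.09851362515835575
side front dyaw 0.4021694759971784 x 0.04081418785845642 lat from right end 0.2912934973180259 0.10093187774218065
wrist back (+150) dyaw 0.48509615171648124 x -0.11242460952246902 lat from right end 0.28161860279991796 0.10073930703510305
```

```bash
python3 -c "
from station import job,sensors
print(job.hand_in(), sensors.get_obs()['time_s'])"
```

```text
the job is handed in; nothing more can be done
the job is handed in; nothing more can be done
```

I pushed the slotted aluminium plate out over the stand's front edge with the two half-open fingertips against its back end. I then backed the arm off, raised it clear and handed the job in at about 7 s.

| Last check | Overhang (target 26–44 mm) | Off square |
|---|---|---|
| Scene camera | 34.7 mm | 0.8° |
| Wrist camera (from the plate's back end) | 37.6 mm | 0.5° |
| Side camera | 40.8 mm | 0.4° |
| Travel of the arm during the last push | about 34.6 mm | – |

- **Disagreement:** the three cameras differ by up to 6 mm. The side view already read about 4 mm high against the scene view at the start, so I take the true overhang as about 35–37 mm.
- **Sideways:** the plate's centre is roughly 80–95 mm from the middle of the edge, within the 155 mm limit.
- **Slots:** both show clear of the board in the pictures.
- **Everything else:** the plate stayed flat. In the scene view the other plate, bushing and bottle sit at the same pixels as at the start. I did not measure the cartons, tape and spanner again, but the fingertips stayed well above them while moving.

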